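# Let the draw bench back and lock it again

## Task

The little draw bench is still wound up. Swing its ratchet pawl up and over by its pin so that it stays clear of the teeth, turn the crank back until the carriage is fully home at the drawplate, then flip the pawl down again so that it sits in the teeth, and let go. Move the carriage only with the crank, not by pushing it, and leave the tools lying around where they are.

Things in the scene. Friction and masses are not known exactly. Their poses are not given: they have to be found in the camera images.
- drawbench: Fixed draw bench with rack and ratchet. Origin: underside centre of its wooden base, 180 (x) x 500 (y) x 30 mm high. x points away from the robot, give or take its yaw, y along the rack, z up. Steel drawplate at the -y end, 115 mm high. Axle along x at y=0, z=105 mm. Ratchet wheel, 88 mm over the teeth, at x -36 to -24 mm, the robot's side; the crank is on the far side
- crank (a joint): Crank angle, rad, positive about drawbench x (y towards z). 0 = fully back: end stop, carriage home, handle 40 degrees above the +y direction. Starts wound at 0.9 to 1.7, handle near the top or past it towards -y. Stays where left; takes about 2 to 3 N at the handle. With the pawl in the teeth it turns forward only (up to 1.8), not back
- crank_grip (a point): Middle of the crank's wooden handle, a round bar 16 mm thick and 56 mm long pointing along drawbench +x (away from the robot), 70 mm from the axle; moves with the crank. The steel crank arm begins 28 mm to its -x side
- crank_axle (a point): Point on the crank's axis, in the plane in which crank_grip moves; fixed to the drawbench.
- pawl (a joint): Ratchet pawl angle, rad, negative about drawbench x. 0 = seated in the teeth (up to 0.15 riding on a tooth); grows as the pin is lifted up and over towards +y. Clear of the teeth above 0.2. Below its balance point, about 1, it falls back into the teeth by its own weight; beyond it falls over to its stop at 1.75 and stays. Takes about 1 N at the pin
- pawl_pin (a point): On the pawl's lifting pin, 15 mm from its free end: round steel pin, 10 mm thick, sticking out towards the robot (drawbench -x) to x = -95 mm; pawl and ratchet begin at x = -36 mm. Moves with the pawl on a circle of 40 mm radius about pawl_pivot, 139 to 157 mm above the table. Reach it from the robot's side, tool tilted about 40 degrees, passing in front of the rails
- rail_mid (a point): Middle of the tool rail nearer the robot: a round steel bar 14 mm thick along drawbench y at z = 222 mm, x = -70 mm, straight above the pawl's pin, on posts at y = +-235 mm. A second such rail is parallel to it at x = -15 mm
- pawl_pivot (a point): Point on the axis of the pawl's stud, in the plane in which pawl_pin moves; fixed to the drawbench.
- carriage: Toothed steel rack with a tong head at its -y end, 300 mm long, sliding along y between the draw bench's cheeks, moved by the crank's pinion (35 mm per rad). At crank 0 the tongs are home at the drawplate. Origin: under the rack's middle; at home it lies at y = 0, when wound towards +y.
- pliers: Bystander: flat pliers with black grips, 145 mm long, 11 mm high. Origin on its underside.
- saw_frame: Bystander: piercing-saw frame lying flat, 240 x 105 mm, wooden handle. Origin on its underside.
- needle_file: Bystander: needle file, 150 mm long, wooden handle. Origin on its underside.
- bench_block: Bystander: square steel bench block 60 x 60 x 20 mm. Origin on its underside.
- flux_tin: Bystander: small round tin 48 mm wide, 32 mm high, standing on the draw bench's wooden base. Origin on its underside.
- ring_blank: Bystander: plain steel ring 25 mm wide, 11 mm high, lying on the wooden base. Origin on its underside.
- handpiece: Bystander: slim aluminium rotary handpiece lying down, 125 mm long, 22 mm thick. Origin on its underside.

How it is judged:
On the way, in this order (a step that is already met when the one before it is completed fails the run):
1. the pawl is swung over and stays clear of the teeth, the crank still wound (value of joint pawl above 1.3 rad and value of joint crank above 0.5 rad), for 0.2 s.
2. the crank is turned back until the carriage is home, the pawl still up (value of joint crank below 0.06 rad and value of joint pawl above 1.3 rad), for 0.2 s.
At the end, for the whole second after the job is handed in: The crank is fully back (within 0.06 rad, the carriage within about 2 mm of home), the pawl sits in the teeth (under 0.08 rad), and both are at rest (value of joint crank below 0.06 rad and value of joint pawl below 0.08 rad and velocity of joint crank between -0.05 and 0.05 rad/s and velocity of joint pawl between -0.05 and 0.05 rad/s); the robot touches nothing.
It fails at once if the carriage is pushed or held directly with more than 3 N (contact force between any of the fingers, the arm and carriage above 3 N).
It fails at once if a tool lying around is moved by more than 30 mm (distance of any of pliers, saw_frame, needle_file, bench_block, flux_tin, ring_blank, handpiece from where it was at the start of the episode above 0.03 m).
It also fails if it takes over 72 s, if anything falls off the work surface, if the arm or the gripper's body presses on something with over 40 N, if the wrist force passes 120 N, or if a joint passes its speed limit or range.

## Robot

A 7-joint arm with a two-finger parallel gripper is mounted at the origin on the work surface. World frame = base frame: x ahead of the robot, y to its left, z up, the work surface at z = 0. Lengths are in m, angles in rad, forces in N, time in s.
With the tool pointing down it reaches from about 0.35 to 0.9 m from the base axis. Payload 8.1 kg.
Tool frame: the origin (TCP) lies at the very end of the fingers, on their centre line; the grasp point (between the pads) lies 19 mm behind it; z points along the fingers, y is the line along which they close (so a half turn about z gives the same grasp; the last joint's range is limited). The gripper opens to 92 mm and grips with 3 to 60 N. Pads are 19 mm wide; open, the fingers measure 130 mm over their backs; the gripper's body (75 mm by 190 mm) begins 47 mm behind the grasp point.
Start: joints at [-1.435, 0.434, 0.025, 1.573, -0.012, 1.134, -0.075], TCP at [0.148, 0.607, 0.227] pointing down, gripper open.
Joint ranges: [-2.62, 2.62], [-0.44, 2.09], [-1.27, 1.32], [0.08, 2.57], [-1.32, 4.46], [0.12, 2], [-2.74, 2.74]. Speed limits (rad/s): [2.22, 2.22, 3.01, 3.01, 3.14, 3.14, 3.14].

## Interface

Orientations are given as a rotation vector (axis times angle).
In Python, from cell import arm gives the robot as it stands.
- The arm moves only by the tool drive_tool, never from a script. Its argument "targets" is a list of rows, each a list of 7 numbers: the turn, a rotation vector about the world's x, y, z in units of 5 degrees (1.0 is 5 degrees), then the shift along the world's x, y, z in units of 40 mm (1.0 is 40 mm), then the opening, from 0 (shut) to 1 (fully open). In form: [[wx, wy, wz, dx, dy, dz, fingers], ...]. A call has 1 to 5 rows; each row is the pose to reach, as a shift and turn from the pose commanded when the call began; what a row does not reach only later rows make up. A row lasts 1/10 s, in which the tool goes at most 50 mm and 8.59 degrees, less where a joint would pass 70% of its speed; a pose out of reach is approached as far as the arm can. A call with a gripper value outside its range is refused whole. The fingers move at their own pace and stop on an object; "force" is the grip in N (left out, the last holds). Time passes only in rows, so rows that repeat a pose let the fingers close. It gives the time, the measured TCP pose, the force, the opening and the grip force at its end, in the units of the state.
- arm.observe(): the state, without advancing time (a new reading comes with each control period).
- arm.get_image(name): name is "side" or "top"; returns a dict with "pixels" (480x640x3 uint8, red, green, blue), "intrinsics" (3x3 intrinsics, pixels), "rvec" (rotation vector, rad) and "tvec" (3), from world to camera coordinates, as OpenCV has them. Camera axes: x right, y down, z forward; pixel columns grow to the right and rows downward; lengths in m; the calibration is good to about 2 mm. A picture is of the moment at which its call begins. There is no depth.
- arm.sign_off(): hands the job in; it is judged then, once.
The state is a dict: "clock": time; "joints": joint angles; "dq": joint speeds; "joint_efforts": joint torques, N m; "position": TCP position; "ee_rot": TCP orientation; "force": force on the tool from outside, world axes, zero at the start; "ft_torque": the same for the moment, N m; "width": opening from 0.0 (shut) to 1.0 (fully open); "gripper_force": force on a finger pad.
Only numpy, scipy, OpenCV 4.12 (cv2) and the standard library are available. Lean on these libraries where they do the work, as an engineer would, in place of code of your own. Each camera call takes 0.05 s, during which the arm holds its last target. There are 200 camera calls.

## Working session

There is one attempt and no reset: what is moved stays moved. The work goes in short steps, Python scripts to look and compute and a tool call to move; the robot and the scene stay as the last step left them, time stands still between calls to the robot, and variables do not carry over. Pictures are saved under pics/ and viewed, at most 10 in all, crops included, and the job is handed in when it is done.

Besides the shell and the picture viewer there is one more tool, called after "Emit:" as name([rows], argument=value, ...), one row to a line, values as JSON. drive_tool: Moves the arm, as the interface text tells. Its arguments: {"type":"object","properties":{"targets":{"type":"array"},"force":{"type":"number"}},"required":["targets"]}

```bash
mkdir -p pics; python3 - <<'E'
from cell import arm
import cv2,numpy as np,pickle
d={}
for n in("side","top"):
    i=arm.get_image(n);d[n]=i
    cv2.imwrite(f"pics/{n}0.png",i["pixels"][:,:,::-1])
    R=cv2.Rodrigues(np.array(i["rvec"]))[0];print(n,-R.T@np.array(i["tvec"]),R[2],i["intrinsics"][0][0])
pickle.dump(d,open("d0.pkl","wb"))
s=arm.observe();print(s)
E
```

```text
side [0.48040162 0.64045624 0.5934611 ] [ 0.09824182 -0.79944076 -0.59265759] 442.08359120607514
top [0.45777194 0.06269174 1.14280238] [ 0.10608144 -0.01635333 -0.99422296] 571.1583529873241
{'clock': 0.1, 'joints': array([-1.43461748,  0.43515386,  0.02493749,  1.57399533, -0.01157374,
        1.13400523, -0.07507317]), 'dq': array([ 0.00038634, -0.00183874,  0.00023235, -0.00247738,  0.00012937,
        0.00011855, -0.00027968]), 'joint_efforts': array([ 2.79213506e-03, -6.69130898e+01,  9.87807065e-01, -3.15147614e+01,
       -6.04885211e-02,  3.74551839e-02,  4.18758088e-05]), 'position': array([0.14775407, 0.60681359, 0.22602687]), 'ee_rot': array([-3.74176499e-01, -3.11919763e+00,  2.22581405e-03]), 'force': array([ 0.36995205, -0.46289817,  0.3290696 ]), 'ft_torque': array([ 0.01348656,  0.01172547, -0.04792271]), 'gripper_force': 0.0, 'width': 0.9983340735146526}
```

View pics/side0.png

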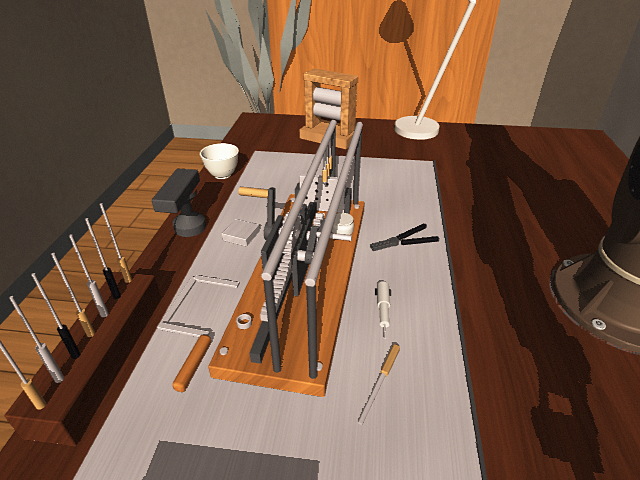

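View pics/top0.png

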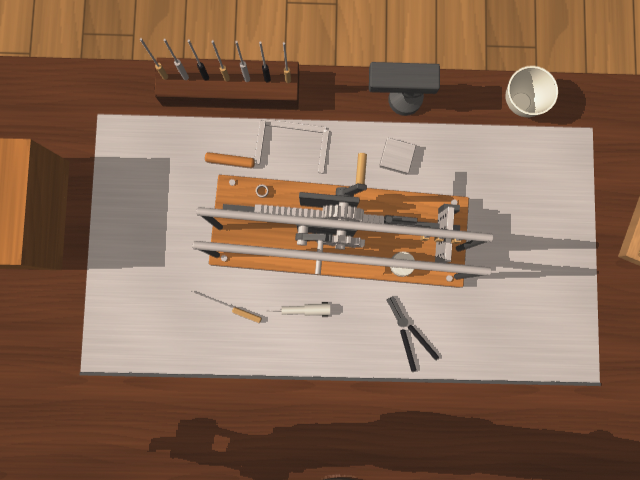

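The side view shows the bench from its +y end, with the crank handle at about (253,191). In the top view the bench runs from (208,265) to (468,198), the crank handle is near (361,167) and the pawl pin near (318,262).

```bash
cat > h.py <<'E'
import cv2,numpy as np
def ray(i,px):
    R=cv2.Rodrigues(np.array(i["rvec"]))[0];t=np.array(i["tvec"])
    u=cv2.undistortPoints(np.array([[px]],float),np.array(i["intrinsics"]),None)[0,0]
    return -R.T@t,R.T@np.array([u[0],u[1],1])
def onz(i,px,z):
    c,d=ray(i,px);return c+d*(z-c[2])/d[2]
def proj(i,P):
    return cv2.projectPoints(np.array(P,float).reshape(-1,3),np.array(i["rvec"]),np.array(i["tvec"]),np.array(i["intrinsics"]),None)[0][:,0]
def tri(a,pa,b,pb):
    c1,d1=ray(a,pa);c2,d2=ray(b,pb)
    d1/=np.linalg.norm(d1);d2/=np.linalg.norm(d2)
    s,t=np.linalg.lstsq(np.c_[d1,-d2],c2-c1,rcond=None)[0]
    p,q=c1+s*d1,c2+t*d2
    return (p+q)/2,np.linalg.norm(p-q)
E
python3 - <<'E'
import pickle;from h import *
d=pickle.load(open("d0.pkl","rb"))
t=d["top"];s=d["side"]
hsv=cv2.cvtColor(t["pixels"],cv2.COLOR_RGB2HSV)
m=cv2.inRange(hsv,(8,130,90),(20,255,255));roi=np.zeros_like(m);roi[172:290,200:475]=255;m&=roi
m=cv2.morphologyEx(m,cv2.MORPH_OPEN,np.ones((3,3)))
n,l,st,_=cv2.connectedComponentsWithStats(m)
keep=[k for k in range(1,n) if st[k,4]>60];print(st[keep])
pts=np.argwhere(np.isin(l,keep))[:,::-1]
W=np.array([onz(t,p,.03)[:2] for p in pts])
r=cv2.minAreaRect((W*1000).astype(np.float32));print(r,cv2.boxPoints(r))
# rails ends, z=.222
for p in[(198,210),(492,238),(194,244),(491,272)]:print(p,onz(t,p,.222))
a=cv2.resize(t["pixels"][150:290,270:410],None,fx=4,fy=4,interpolation=cv2.INTER_CUBIC)
cv2.imwrite("pics/c1.png",a[:,:,::-1])
b=cv2.resize(s["pixels"][170:300,225:375],None,fx=5,fy=4.6,interpolation=cv2.INTER_CUBIC)
b=cv2.resize(s["pixels"][175:285,230:375],None,fx=5,fy=5,interpolation=cv2.INTER_CUBIC)
cv2.imwrite("pics/c2.png",b[:,:,::-1])
E
```

```text
[[ 356  172    8   11   79]
 [ 215  175  123   34 2481]
 [ 354  188  114   43 2530]
 [ 211  218  106   33 2159]
 [ 323  230  113   32 1914]
 [ 451  240   14   24  239]
 [ 209  252  107   22 1368]
 [ 321  261  142   26 1690]]
((614.8112182617188, 10.49676513671875), (497.9809875488281, 209.56979370117188), 86.25491333007812) [[ 493.98663 -231.11772]
 [ 703.10895 -244.80632]
 [ 735.6358   252.11125]
 [ 526.5135   265.79987]]
(198, 210) [0.60212801 0.25084179 0.222     ]
(492, 238) [ 0.56822879 -0.22893267  0.222     ]
(194, 244) [0.54650722 0.25474025 0.222     ]
(491, 272) [ 0.51268933 -0.22680834  0.222     ]
```

View pics/c1.png

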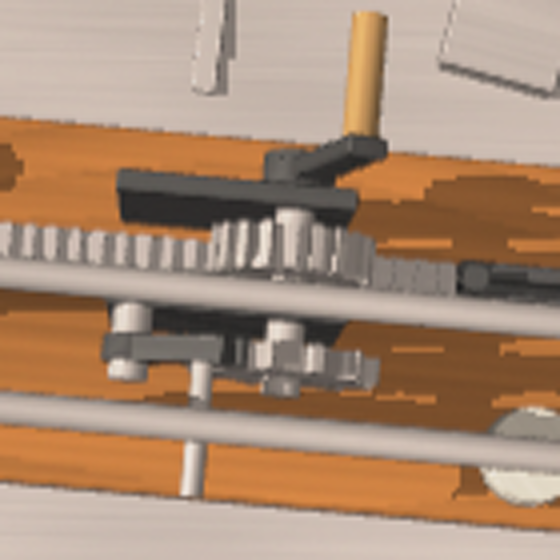

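View pics/c2.png

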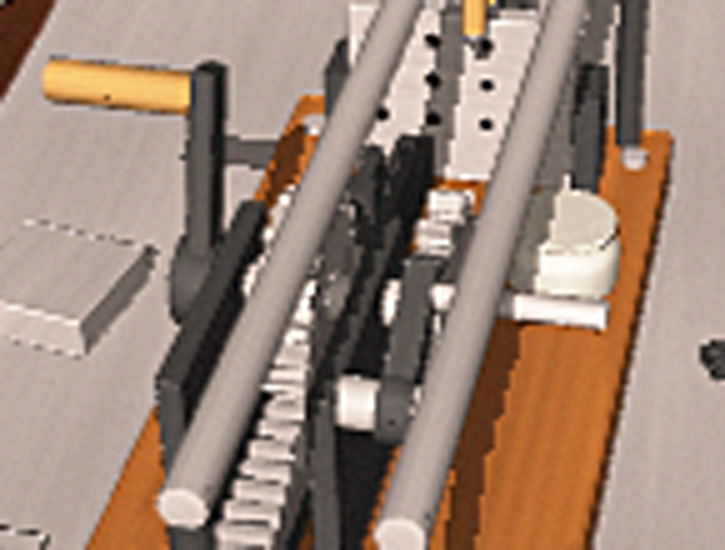

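The top crop shows the handle from (362.5,153.5) to (360.5,183.7) and the pin tip at (317.5,273.7), both in full-image pixels. In the side crop the handle runs from (239,191) to (268,193.4) and the pin tip is at (351,237.6).

```bash
cat >> h.py <<'E'
yaw=np.deg2rad(-4.04);xh=np.array([np.cos(yaw),np.sin(yaw),0]);yh=np.array([-xh[1],xh[0],0])
O=np.array([.5998,.0095,0]);Rb=np.c_[xh,yh,[0,0,1]]
loc=lambda P:Rb.T@(np.asarray(P)-O)
wor=lambda p:O+Rb@np.asarray(p,float)
E
python3 - <<'E'
import pickle;from h import *
d=pickle.load(open("d0.pkl","rb"));t=d["top"];s=d["side"]
for n,a,b in[("hfar",(362.5,153.8),(239,191)),("hnear",(360.5,183.5),(268,193.4)),("pintip",(317.5,273),(351,237.6)),("railmidish? tinR",(403,264),(345,222))]:
    P,e=tri(t,a,s,b);print(n,P,"err",e,"local",loc(P))
# base corners check
for im in(t,s):print(proj(im,[wor(c) for c in[(-.09,-.25,.03),(.09,-.25,.03),(.09,.25,.03),(-.09,.25,.03)]]).round(1).tolist())
for p in [(-.095,0.05,.145),(-.036,.05,.145)]:print(proj(t,[wor(p)]),proj(s,[wor(p)]))
E
```

```text
hfar [ 0.71713038 -0.01958748  0.16983146] err 0.0008214399273112926 local [ 0.11908812 -0.02074894  0.16983146]
hnear [ 0.66349446 -0.01695553  0.17066549] err 0.0005824620048278723 local [ 0.06540006 -0.02190233  0.17066549]
pintip [0.50802399 0.05363413 0.13954342] err 0.0011736510468783286 local [-0.09465734  0.03755858  0.13954342]
railmidish? tinR [ 0.53159443 -0.11060766  0.05257438] err 0.005054880361306795 local [-0.05957415 -0.12461449  0.05257438]
[[463.8, 287.6], [469.8, 197.1], [218.8, 173.0], [208.4, 263.5]]
[[364.8, 200.4], [290.2, 192.5], [206.2, 365.2], [323.3, 385.6]]
[[310.41457636 272.70461244]] [[349.87988057 239.50796378]]
[[313.6127913  239.27131324]] [[314.82751818 235.27732009]]
```

```bash
cat >> h.py <<'E'
from scipy.spatial.transform import Rotation as Ro
def tool(tilt,zrot=0):
    z=np.array([np.sin(tilt),0,-np.cos(tilt)]);y=np.array([0,1.,0])
    return Ro.from_matrix(Rb@Ro.from_euler('z',zrot).as_matrix()@np.c_[np.cross(y,z),y,z])
def cmd(s,p,R):
    "units from state s to local TCP p, orientation R"
    w=(R*Ro.from_rotvec(s["ee_rot"]).inv()).as_rotvec(degrees=True)/5
    return np.r_[w,(wor(p)-s["position"])/.04].round(2).tolist()
E
python3 - <<'E'
from h import *;from cell import arm
s=arm.observe()
T=tool(np.deg2rad(40))
print(cmd(s,(-.20,.034,.32),tool(0)));print(cmd(s,(-.20,.034,.32),T))
print("tilt only",((T*tool(0).inv()).as_rotvec(degrees=True)/5))
print("pre",cmd(s,(-.16,.034,.23),T)," at pin",cmd(s,(-.072,.0376,.128),T))
E
```

```text
[0.02, -0.0, 1.93, 6.37, -13.73, 2.35]
[-1.22, -7.91, 1.85, 6.37, -13.73, 2.35]
tilt only [-0.5636231  -7.98012086  0.        ]
pre [-1.22, -7.91, 1.85, 7.37, -13.8, 0.1]  at pin [-1.22, -7.91, 1.85, 9.57, -13.87, -2.45]
```

Emit:
drive_tool([
  [0,0,0,5,-5,3,0.5],
  [0,0,0,5,-5,3,0.5],
  [0,0,0,5,-5,3,0.5],
  [0,0,0,5,-5,3,0.5],
  [0,0,0,5,-5,3,0.5],
])

```text
clock: 0.6
position: [0.3116, 0.4428, 0.3249]
ee_rot: [-0.374, -3.119, 0.001]
force: [1.0, 0.8, 0.2]
width: 0.616
gripper_force: 0.0
```

Emit:
drive_tool([
  [-1.2,-7.9,1.8,2.3,-9.6,0,0.4],
  [-1.2,-7.9,1.8,2.3,-9.6,0,0.4],
  [-1.2,-7.9,1.8,2.3,-9.6,0,0.4],
  [-1.2,-7.9,1.8,2.3,-9.6,0,0.4],
  [-1.2,-7.9,1.8,2.3,-9.6,0,0.4],
])

```text
clock: 1.1
position: [0.3687, 0.2002, 0.3244]
ee_rot: [0.086, 2.438, -0.026]
force: [0.5, -0.4, 0.4]
width: 0.401
gripper_force: 0.0
```

```bash
python3 - <<'E'
from h import *;from cell import arm
s=arm.observe();T=tool(np.deg2rad(40))
print(s["position"],s["joints"]);print(cmd(s,(-.16,.036,.23),T)," at pin",cmd(s,(-.072,.0376,.128),T))
E
```

```text
[0.36866228 0.20024117 0.32440048] [-1.23384784 -0.23067456 -0.00609426  2.30940924  0.81619511  1.02338576
 -0.16886402]
[-0.05, 0.05, -0.01, 1.85, -3.59, -2.36]  at pin [-0.05, 0.05, -0.01, 4.05, -3.7, -4.91]
```

Emit:
drive_tool([
  [0,0,0,1.8,-3.6,-2.3,0.4],
  [0,0,0,1.8,-3.6,-2.3,0.4],
  [0,0,0,1.8,-3.6,-2.3,0.4],
  [0,0,0,1.8,-3.6,-2.3,0.4],
  [0,0,0,1.8,-3.6,-2.3,0.4],
])

```text
clock: 1.6
position: [0.4397, 0.0526, 0.2298]
ee_rot: [0.098, 2.447, -0.033]
force: [-1.0, 1.2, 0.5]
width: 0.401
gripper_force: 0.0
```

```bash
python3 - <<'E'
from h import *;from cell import arm
s=arm.observe();T=tool(np.deg2rad(40))
print(s["position"],loc(s["position"]),s["joints"]);print(" at pin",cmd(s,(-.072,.0376,.128),T))
E
```

```text
[0.4397264  0.05260946 0.22976468] [-0.16271302  0.03172469  0.22976468] [-1.01482385 -0.21417669  0.36102589  2.55568492  1.20435722  0.54857929
 -0.14617018]
 at pin [-0.02, -0.06, 0.1, 2.27, -0.01, -2.54]
```

Emit:
drive_tool([
  [0,0,0,0.8,0,-0.9,0.4],
  [0,0,0,1.5,0,-1.7,0.4],
  [0,0,0,2.0,0,-2.3,0.4],
  [0,0,0,2.2,0,-2.5,0.4],
  [0,0,0,2.2,0,-2.5,0.4],
])

```text
clock: 2.1
position: [0.5259, 0.0584, 0.1493]
ee_rot: [0.09, 2.425, -0.034]
force: [0.6, 1.6, 0.7]
width: 0.401
gripper_force: 0.0
```

```bash
python3 - <<'E'
from h import *;from cell import arm
s=arm.observe();T=tool(np.deg2rad(40))
print(s["position"],loc(s["position"]),s["force"],s["joints"]);print(" at pin",cmd(s,(-.072,.0376,.128),T))
i=arm.get_image("side");cv2.imwrite("pics/s1.png",cv2.resize(i["pixels"][120:320,220:460],None,fx=3,fy=3)[:,:,::-1])
E
```

```text
[0.52589985 0.05841601 0.14928916] [-0.0771628   0.04358798  0.14928916] [0.614931   1.64826873 0.67847248] [-0.74560397  0.20383448  0.35405554  2.53512558  2.30789816  0.33682329
 -1.17855073]
 at pin [0.01, 0.19, 0.04, 0.12, -0.16, -0.53]
```

View pics/s1.png

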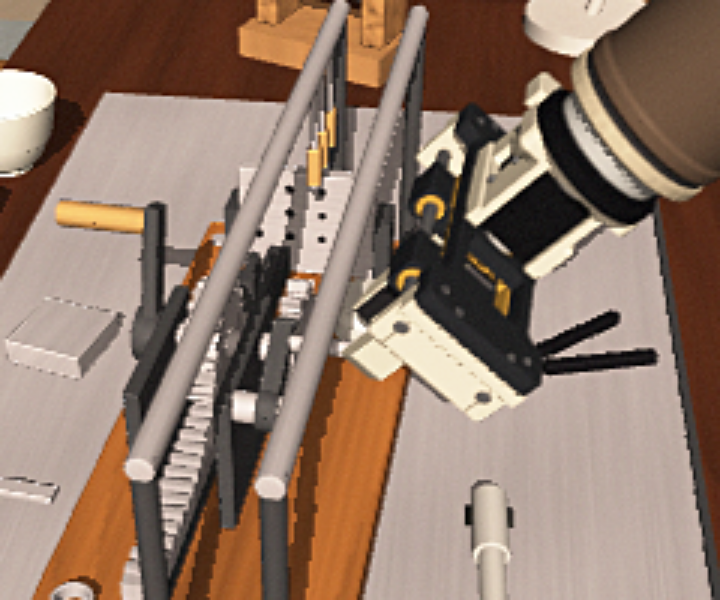

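The side crop shows the tilted gripper in front of the near rail, its fingers just reaching the pin at about (345,330) in the crop and still about 20 mm high.

Emit:
drive_tool([
  [0,0,0,0,-0.1,-0.3,0.4],
  [0,0,0,0,-0.1,-0.5,0.4],
  [0,0,0,0,-0.1,-0.5,0.4],
  [0,0,0,0,-0.1,-0.5,0.4],
])

```text
clock: 2.55
position: [0.5249, 0.0531, 0.13]
ee_rot: [0.091, 2.425, -0.036]
force: [-0.5, 0.1, 0.4]
width: 0.395
gripper_force: 0.0
```

```bash
python3 - <<'E'
from h import *;from cell import arm
s=arm.observe();T=tool(np.deg2rad(40))
print(s["position"],loc(s["position"]),s["force"],s["joints"]);print(" at pin",cmd(s,(-.072,.0376,.128),T))
a0=np.deg2rad(145)
for a in(0,.3,.6,.9,1.2,1.5,1.75):
    y,z=.0704+.04*np.cos(a0-a),.117+.04*np.sin(a0-a);print(a,round(y,4),round(z,4),cmd(s,(-.072,y,z-.0115),T)[3:])
E
```

```text
[0.52488759 0.0530949  0.13003925] [-0.07779765  0.03820878  0.13003925] [-0.4921825   0.11228486  0.42015013] [-0.64036613  0.25747924  0.25140815  2.5536671   2.43383201  0.39673663
 -1.31043795]
 at pin [0.03, 0.19, 0.06, 0.14, -0.03, -0.05]
0 0.0376 0.1399 [0.14, -0.02, -0.04]
0.3 0.0459 0.1486 [0.16, 0.18, 0.18]
0.6 0.0563 0.1544 [0.18, 0.44, 0.32]
0.9 0.068 0.1569 [0.2, 0.73, 0.38]
1.2 0.0799 0.1559 [0.22, 1.03, 0.36]
1.5 0.091 0.1513 [0.24, 1.31, 0.24]
1.75 0.0988 0.1452 [0.25, 1.5, 0.09]
```

Emit:
drive_tool([
  [0,0,0,0.1,0,0,0.2],
  [0,0,0,0.1,0,0,0.2],
  [0,0,0,0.1,0.1,0.1,0.2],
  [0,0,0,0.1,0.3,0.2,0.2],
  [0,0,0,0.1,0.5,0.3,0.2],
], force=10)

```text
clock: 3.05
position: [0.5291, 0.0693, 0.1426]
ee_rot: [0.1, 2.423, -0.041]
force: [0.6, -1.9, 1.2]
width: 0.209
gripper_force: 0.7
```

Emit:
drive_tool([
  [0,0,0,0,0.2,0.1,0.2],
  [0,0,0,0,0.4,0.1,0.2],
  [0,0,0,0,0.6,0.1,0.2],
  [0,0,0,0,0.8,0,0.2],
  [0,0,0,0,1.0,-0.1,0.2],
])

```text
clock: 3.55
position: [0.5288, 0.1138, 0.1376]
ee_rot: [0.091, 2.425, -0.035]
force: [0.1, 0.7, -0.0]
width: 0.2
gripper_force: 0.0
```

```bash
python3 - <<'E'
from h import *;from cell import arm
s=arm.observe()
print(s["position"],loc(s["position"]),s["force"],s["joints"],s["width"])
i=arm.get_image("side");cv2.imwrite("pics/s2.png",cv2.resize(i["pixels"][140:300,260:420],None,fx=3.5,fy=3.5)[:,:,::-1])
E
```

```text
[0.52884929 0.11378593 0.13759731] [-0.07812165  0.09902811  0.13759731] [ 0.12637798  0.69887372 -0.014007  ] [-0.89376277  0.26786859  0.35456951  2.5008762   2.121515    0.37697669
 -1.13917696] 0.20005872190298143
```

View pics/s2.png

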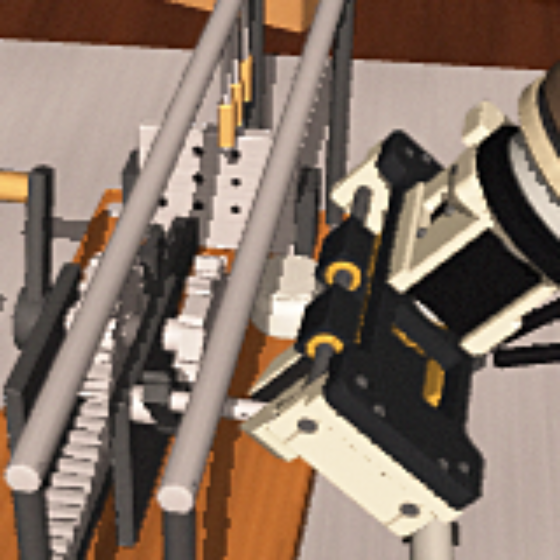

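The picture shows the pawl fallen over towards +y: its pin, at about (240,408) in the crop, sits between the fingers and the crank handle has not moved. I'll back out along the tool axis.

Emit:
drive_tool([
  [0,0,0,0,0,0,0.4],
  [0,0,0,0,0,0,0.4],
  [0,0,0,-0.6,0.05,0.7,0.4],
  [0,0,0,-1.3,0.1,1.5,0.4],
  [0,0,0,-2.0,0.15,2.4,0.4],
])

```text
clock: 4.1
position: [0.4809, 0.1169, 0.2101]
ee_rot: [0.097, 2.402, -0.041]
force: [1.7, 0.0, 1.5]
width: 0.398
gripper_force: 0.0
```

Emit:
drive_tool([
  [0,0,0,-0.5,0,1,0.4],
  [0,0,0,-0.5,0,2,0.4],
  [0,0,0,-0.5,0,3.2,0.4],
  [0,0,0,-0.5,0,3.2,0.4],
])

```text
clock: 4.5
position: [0.4634, 0.1193, 0.3444]
ee_rot: [0.1, 2.395, -0.027]
force: [0.5, 0.5, -1.1]
width: 0.402
gripper_force: 0.0
```

```bash
python3 - <<'E'
from h import *;from cell import arm
s=arm.observe()
print(s["position"],loc(s["position"]),s["force"],s["joints"],s["width"])
print(cmd(s,(.096,-.02,.34),tool(0)),cmd(s,(.096,-.02,.155),tool(0)))
E
```

```text
[0.46335265 0.11933133 0.34435622] [-0.14384623  0.0999453   0.34435622] [ 0.4837587   0.48966565 -1.06123432] [-1.28388529 -0.31288414  0.36777575  2.31230486  0.97114686  0.90479507
  0.03166991] 0.4022249439065027
[0.55, 8.51, 0.14, 5.77, -3.41, -0.11] [0.55, 8.51, 0.14, 5.77, -3.41, -4.73]
```

Emit:
drive_tool([
  [0.55,8.5,0.15,5.8,-3.4,0.2,0.4],
  [0.55,8.5,0.15,5.8,-3.4,0.2,0.4],
  [0.55,8.5,0.15,5.8,-3.4,0.2,0.4],
  [0.55,8.5,0.15,5.8,-3.4,0.2,0.4],
  [0.55,8.5,0.15,5.8,-3.4,0.2,0.4],
])

```text
clock: 5.0
position: [0.5319, 0.0519, 0.3146]
ee_rot: [0.143, 2.847, -0.111]
force: [-0.5, -0.5, -0.3]
width: 0.4
gripper_force: 0.0
```

```bash
python3 - <<'E'
from h import *;from cell import arm
s=arm.observe()
print(s["position"],loc(s["position"]),s["force"],s["joints"],s["width"])
print(cmd(s,(.096,-.021,.34),tool(0)),cmd(s,(.096,-.021,.155),tool(0)))
i=arm.get_image("side");cv2.imwrite("pics/s3.png",i["pixels"][100:320,160:440,::-1])
E
```

```text
[0.53190213 0.05189728 0.31458304] [-0.07071616  0.03750832  0.31458304] [-0.5416677  -0.50526809 -0.27622693] [-1.34000955  0.02914976  1.08929342  1.94438451  0.16520327  0.9361522
  1.13445316] 0.3998439276508983
[1.0, 3.28, 0.34, 4.05, -1.75, 0.64] [1.0, 3.28, 0.34, 4.05, -1.75, -3.99]
```

Emit:
drive_tool([
  [0.3,1,0,0.5,-0.2,1.0,0.4],
  [1,3.3,0.35,4.0,-1.75,1,0.4],
  [1,3.3,0.35,4.0,-1.75,1,0.4],
  [1,3.3,0.35,4.0,-1.75,1,0.4],
  [1,3.3,0.35,4.0,-1.75,1,0.4],
])

```text
clock: 5.55
position: [0.6601, -0.004, 0.3558]
ee_rot: [-0.108, -3.138, 0.003]
force: [1.0, 1.0, 2.6]
width: 0.401
gripper_force: 0.0
```

```bash
python3 - <<'E'
from h import *;from cell import arm
s=arm.observe()
print(s["position"],loc(s["position"]),s["force"],s["joints"],s["width"])
print(cmd(s,(.096,-.021,.34),tool(0)),cmd(s,(.096,-.021,.155),tool(0)))
E
```

```text
[ 0.66014284 -0.00402592  0.35576702] [ 0.06114583 -0.00924098  0.35576702] [1.0166649  0.97514325 2.62168272] [-0.62421498  0.55192482  0.97824425  1.31222831 -0.44845026  1.50647734
  1.81082681] 0.4010245456479321
[0.02, -0.02, -0.02, 0.85, -0.35, -0.39] [0.02, -0.02, -0.02, 0.85, -0.35, -5.02]
```

Emit:
drive_tool([
  [0,0,0,0.85,-0.35,-0.4,0.4],
  [0,0,0,0.85,-0.35,-1.4,0.4],
  [0,0,0,0.85,-0.35,-2.4,0.4],
  [0,0,0,0.85,-0.35,-3,0.4],
  [0,0,0,0.85,-0.35,-3.2,0.4],
])

```text
clock: 6.05
position: [0.6913, -0.0183, 0.2249]
ee_rot: [-0.113, -3.135, 0.007]
force: [-0.3, 0.9, 0.1]
width: 0.395
gripper_force: 0.0
```

```bash
python3 - <<'E'
from h import *;from cell import arm
s=arm.observe()
print(s["position"],loc(s["position"]),s["force"],s["joints"],s["width"])
print(cmd(s,(.094,-.021,.152),tool(0)))
E
```

```text
[ 0.69133649 -0.01832798  0.22488502] [ 0.09326959 -0.02130982  0.22488502] [-0.29433779  0.90084439  0.10727632] [-0.55925497  0.6808823   0.91198846  1.43512952 -0.53869083  1.29274778
  1.89091434] 0.3953319510163347
[0.05, -0.05, 0.02, 0.02, 0.01, -1.82]
```

Emit:
drive_tool([
  [0,0,0,0,0,-0.8,0.4],
  [0,0,0,0,0,-1.5,0.4],
  [0,0,0,0,0,-1.8,0.4],
  [0,0,0,0,0,-1.8,0.25],
  [0,0,0,0,0,-1.8,0.25],
])

```text
clock: 6.55
position: [0.6941, -0.0184, 0.158]
ee_rot: [0.11, 3.136, -0.006]
force: [-0.0, -0.3, 0.5]
width: 0.282
gripper_force: 0.0
```

```bash
python3 - <<'E'
from h import *;from cell import arm
s=arm.observe()
print(s["position"],loc(s["position"]),s["force"],s["width"])
for t in range(108,30,-8):
    a=np.deg2rad(t);til=np.deg2rad(max(0,(100-t)*.6)) 
    dz=.019 # tip beyond the handle
    v=np.array([0,-np.sin(til),-np.cos(til)])  # tool z, leaning body to +y
    R=Ro.from_rotvec(-til*xh)*tool(0)
    assert np.allclose(Rb.T@R.as_matrix()[:,2],v)
    print(t,cmd(s,np.array([.094,.07*np.cos(a),.105+.07*np.sin(a)])+dz*v,R))
E
```

```text
[ 0.69414662 -0.01841961  0.15802625] [ 0.0960792  -0.02120324  0.15802625] [-0.00595512 -0.32768636  0.48323515] 0.28239504537396476
108 [0.05, 0.04, -0.01, -0.05, -0.01, -0.14]
100 [0.05, 0.04, -0.01, -0.04, 0.23, -0.08]
92 [-0.91, 0.1, -0.01, -0.02, 0.43, -0.05]
84 [-1.87, 0.17, -0.01, -0.01, 0.64, -0.05]
76 [-2.83, 0.24, -0.01, 0.01, 0.84, -0.09]
68 [-3.79, 0.31, -0.01, 0.02, 1.03, -0.15]
60 [-4.74, 0.37, -0.01, 0.03, 1.21, -0.24]
52 [-5.7, 0.44, -0.02, 0.05, 1.38, -0.36]
44 [-6.66, 0.51, -0.02, 0.06, 1.53, -0.51]
36 [-7.62, 0.57, -0.02, 0.06, 1.65, -0.67]
```

Emit:
drive_tool([
  [0,0,0,0,0.1,0,0.25],
  [0,0,0,0,0.3,0,0.25],
  [-0.9,0.1,0,0,0.5,0,0.25],
  [-1.9,0.1,0,0,0.7,0,0.25],
  [-2.8,0.2,0,0,0.9,0,0.25],
])

```text
clock: 7.05
position: [0.6948, 0.0178, 0.1589]
ee_rot: [-0.11, -3.112, 0.394]
force: [0.8, -2.0, -1.4]
width: 0.248
gripper_force: 1.1
```

Emit:
drive_tool([
  [-0.9,0.1,0,0,0.2,-0.05,0.25],
  [-1.9,0.2,0,0,0.35,-0.15,0.25],
  [-2.8,0.2,0,0,0.5,-0.3,0.25],
  [-3.8,0.3,0,0,0.65,-0.45,0.25],
  [-4,0.3,0,0,0.75,-0.55,0.25],
])

```text
clock: 7.55
position: [0.6946, 0.0517, 0.1339]
ee_rot: [-0.094, -2.981, 0.925]
force: [-0.1, -4.4, 17.7]
width: 0.252
gripper_force: 7.5
```

```bash
python3 - <<'E'
from h import *;from cell import arm
s=arm.observe()
print(s["position"],loc(s["position"]),s["force"],s["ee_rot"],s["width"])
i=arm.get_image("side");cv2.imwrite("pics/s4.png",cv2.resize(i["pixels"][120:320,200:400],None,fx=3,fy=3)[:,:,::-1])
E
```

```text
[0.69459123 0.05171521 0.13390505] [0.0915815  0.04878862 0.13390505] [-0.07907536 -4.43632793 17.69264873] [-0.09389624 -2.98100276  0.9251549 ] 0.2515622137443056
```

View pics/s4.png

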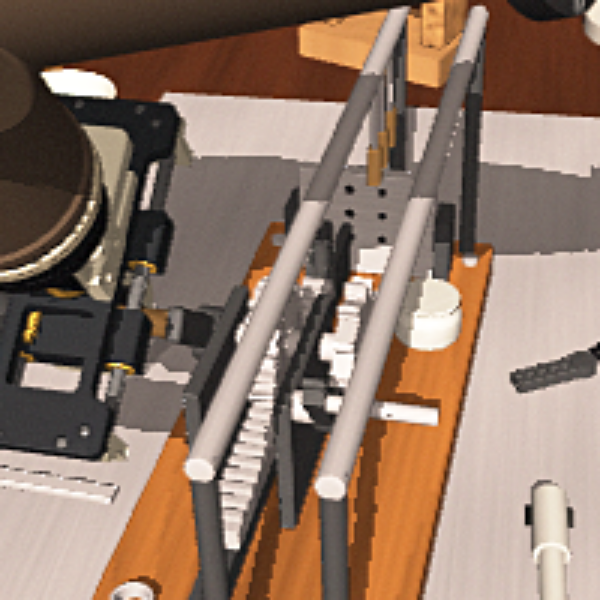

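The side crop shows the gripper on the far side, holding the handle by the crank arm near (180,325) in the crop. The pin is still up at about (410,412). The 18 N reaction and the handle position worked out from the tool pose both fit the end stop.

Emit:
drive_tool([
  [0,0,0,0,0,0,0.25],
  [0,0,0,0,0,0,0.25],
  [0,0,0,0,0,0,0.25],
  [0,0,0,0,0,0,0.4],
  [0,0,0,0,0,0,0.4],
])

```text
clock: 8.1
position: [0.6935, 0.0478, 0.1346]
ee_rot: [-0.104, -2.981, 0.918]
force: [-0.3, 0.3, 1.2]
width: 0.367
gripper_force: 0.0
```

Emit:
drive_tool([
  [0,0,0,0,0.3,0.5,0.4],
  [0,0,0,0,0.8,1.3,0.4],
  [0,0,0,0,1.3,2.1,0.4],
  [0,0,0,0,1.9,3.2,0.4],
  [0,0,0,0,2.5,4.4,0.4],
])

```text
clock: 8.6
position: [0.693, 0.1474, 0.3083]
ee_rot: [-0.102, -2.98, 0.919]
force: [1.2, 0.8, -0.8]
width: 0.401
gripper_force: 0.0
```

```bash
python3 - <<'E'
from h import *;from cell import arm
s=arm.observe()
print(s["position"],loc(s["position"]),s["force"],s["ee_rot"],s["joints"])
print("untilt",cmd(s,(.06,.10,.38),tool(0)),"pre-pin",cmd(s,(-.17,.10,.36),tool(np.deg2rad(40))))
i=arm.get_image("side");a=cv2.resize(i["pixels"][150:280,210:380],None,fx=4,fy=4)
import pickle;pickle.dump(i,open("d1.pkl","wb"))
# expected handle line at crank 0 and .1
for c in(0,.1):
    g=np.deg2rad(40)+c;print(proj(i,[wor((x,.07*np.cos(g),.105+.07*np.sin(g))) for x in(.065,.121)]))
cv2.imwrite("pics/s5.png",a[:,:,::-1])
E
```

```text
[0.69296126 0.14744049 0.30833874] [0.08321146 0.14416121 0.30833874] [ 1.18562953  0.76037688 -0.81897106] [-0.10227448 -2.9797858   0.91869253] [-0.98140391  0.93679522  1.16862458  1.08329354 -0.23947471  1.62794483
  1.487282  ]
untilt [6.84, -0.49, -0.02, -0.66, -1.06, 1.79] pre-pin [6.01, -8.21, 2.37, -6.39, -0.66, 1.29]
[[255.85554174 227.15127226]
 [224.47209938 223.37498772]]
[[256.46725339 223.07000325]
 [225.10684811 219.34398755]]
```

View pics/s5.png

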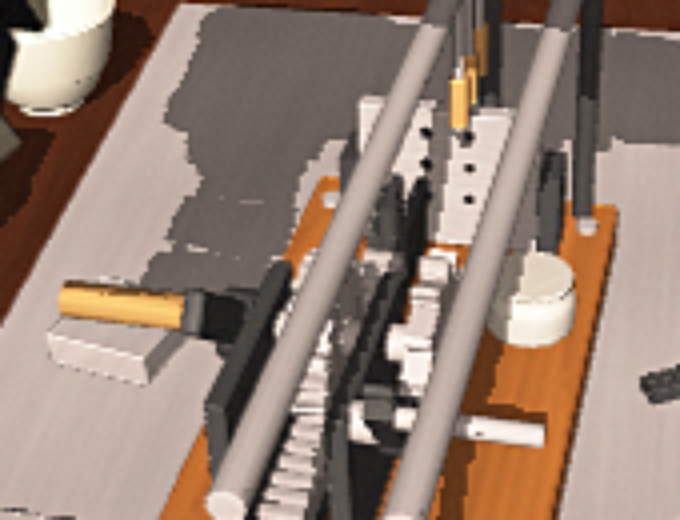

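The crop shows the handle's ends at full-image (225,225) and (256,227.5). That matches the projected crank = 0 position within about 2 px. The pin tip is still up, at about (346,258). Next I'll go back over the rails to the pin.

Emit:
drive_tool([
  [1,0,0,0,0,1.2,0.4],
  [6.8,-0.5,0,-1,-1,2,0.4],
  [6.8,-0.5,0,-1,-1,2,0.4],
  [6.8,-0.5,0,-1,-1,2,0.4],
  [6.8,-0.5,0,-1,-1,2,0.4],
])

```text
clock: 9.15
position: [0.6531, 0.1013, 0.3902]
ee_rot: [0.121, 3.133, 0.006]
force: [-0.1, -1.1, -0.4]
width: 0.4
gripper_force: 0.0
```

```bash
python3 - <<'E'
from h import *;from cell import arm
s=arm.observe()
print(s["position"],loc(s["position"]),s["joints"])
print("pre-pin",cmd(s,(-.17,.10,.36),tool(0)),cmd(s,(-.17,.10,.36),tool(np.deg2rad(40))))
E
```

```text
[0.65306419 0.10129719 0.39023059] [0.04666445 0.0953217  0.39023059] [-0.81084117  0.56817954  1.08142874  1.25094643 -0.49994123  1.58974076
  1.67665112]
pre-pin [-0.04, 0.08, 0.07, -5.39, 0.5, -0.76] [-0.63, -7.9, 0.05, -5.39, 0.5, -0.76]
```

Emit:
drive_tool([
  [0,0,0,-1.2,0.1,0,0.4],
  [0,0,0,-2.4,0.2,0,0.4],
  [-0.6,-7.9,0,-5.4,0.5,-0.2,0.4],
  [-0.6,-7.9,0,-5.4,0.5,-0.3,0.4],
  [-0.6,-7.9,0,-5.4,0.5,-0.3,0.4],
])

```text
clock: 9.65
position: [0.4799, 0.1121, 0.3915]
ee_rot: [0.161, 3.012, -0.088]
force: [-1.3, -0.8, 0.5]
width: 0.4
gripper_force: 0.0
```

Emit:
drive_tool([
  [0,0,0,0,0,0,0.4],
])

```text
clock: 9.75
position: [0.4764, 0.1117, 0.3903]
ee_rot: [0.158, 3.018, -0.077]
force: [0.1, 0.1, 1.3]
width: 0.404
gripper_force: 0.0
```

```bash
python3 - <<'E'
from h import *;from cell import arm
s=arm.observe();T=tool(np.deg2rad(40))
print(s["position"],loc(s["position"]),s["joints"])
print("pre-pin",cmd(s,(-.17,.098,.25),T),cmd(s,(-.075,.098,.135),T))
E
```

```text
[0.47636302 0.11168762 0.39033119] [-0.13032967  0.0932372   0.39033119] [-1.47149006 -0.00685361  1.09359368  1.74295478  0.10499941  1.31675563
  1.06633058]
pre-pin [-0.09, -6.63, 0.56, -0.98, 0.19, -3.51] [-0.09, -6.63, 0.56, 1.39, 0.02, -6.38]
```

Emit:
drive_tool([
  [-0.1,-6.6,0.55,-1.0,0.2,-1,0.4],
  [-0.1,-6.6,0.55,-1.0,0.2,-1,0.4],
  [-0.1,-6.6,0.55,-1.0,0.2,-1,0.4],
  [-0.1,-6.6,0.55,-1.0,0.2,-1,0.4],
  [-0.1,-6.6,0.55,-1.0,0.2,-1,0.4],
])

```text
clock: 10.25
position: [0.4392, 0.1207, 0.3513]
ee_rot: [0.088, 2.438, -0.038]
force: [0.8, -0.3, -0.8]
width: 0.403
gripper_force: 0.0
```

```bash
python3 - <<'E'
from h import *;from cell import arm
s=arm.observe();T=tool(np.deg2rad(40))
print(s["position"],loc(s["position"]),s["joints"])
print("pre-pin",cmd(s,(-.17,.098,.25),T),cmd(s,(-.075,.098,.135),T))
E
```

```text
[0.43923574 0.12068985 0.35129697] [-0.16799892  0.09960134  0.35129697] [-1.39009255 -0.3673905   0.38382678  2.29160295  0.91073133  1.02608695
  0.06090024]
pre-pin [0.05, 0.04, 0.04, -0.05, -0.04, -2.53] [0.05, 0.04, 0.04, 2.32, -0.2, -5.41]
```

Emit:
drive_tool([
  [0,0,0,0,0,-1,0.4],
  [0,0,0,0,-0.05,-2,0.4],
  [0,0,0,0.2,-0.05,-2.6,0.4],
  [0,0,0,0.9,-0.1,-3.5,0.4],
  [0,0,0,1.4,-0.15,-4.3,0.4],
])

```text
clock: 10.75
position: [0.4937, 0.1142, 0.1876]
ee_rot: [0.093, 2.437, -0.043]
force: [2.3, 1.4, 2.6]
width: 0.4
gripper_force: 0.0
```

Emit:
drive_tool([
  [0,0,0,0,0,0,0.4],
  [0,0,0,0,0,0,0.4],
])

```text
clock: 10.95
position: [0.4933, 0.1138, 0.1895]
ee_rot: [0.094, 2.434, -0.047]
force: [-0.4, -0.0, 0.6]
width: 0.397
gripper_force: 0.0
```

```bash
python3 - <<'E'
from h import *;from cell import arm
s=arm.observe();T=tool(np.deg2rad(40))
print(s["position"],loc(s["position"]),s["joints"],s["force"])
print(cmd(s,(-.075,.098,.135),T))
E
```

```text
[0.4932626  0.11384768 0.18946913] [-0.11362426  0.09658252  0.18946913] [-1.26657622  0.06663826  0.64560666  2.510751    1.53772477  0.40467892
 -0.55583468] [-0.44862004 -0.02952516  0.5578868 ]
[0.11, 0.08, 0.11, 0.97, -0.03, -1.36]
```

Emit:
drive_tool([
  [0,0,0,0.4,0,-0.55,0.4],
  [0,0,0,0.8,0,-1.1,0.4],
  [0,0,0,0.95,0,-1.35,0.4],
  [0,0,0,0.95,0,-1.35,0.4],
  [0,0,0,0.95,0,-1.35,0.25],
])

```text
clock: 11.45
position: [0.5315, 0.1152, 0.1374]
ee_rot: [0.094, 2.431, -0.04]
force: [0.5, 0.7, 0.4]
width: 0.352
gripper_force: 0.0
```

```bash
python3 - <<'E'
from h import *;from cell import arm
s=arm.observe();T=tool(np.deg2rad(40))
print(s["position"],loc(s["position"]),s["force"],s["width"])
a0=np.deg2rad(145)
for a in(1.75,1.5,1.2,.9,.6,.3,0):
    y,z=.0704+.04*np.cos(a0-a),.117+.04*np.sin(a0-a);print(a,round(y,4),round(z,4),cmd(s,(-.075,y,z-.0115),T))
E
```

```text
[0.53146955 0.11516347 0.13744897] [-0.07560495  0.10058683  0.13744897] [0.53380927 0.69253325 0.40585901] 0.352253674973253
1.75 0.0988 0.1452 [0.05, 0.12, 0.09, 0.01, -0.05, -0.09]
1.5 0.091 0.1513 [0.05, 0.12, 0.09, -0.0, -0.24, 0.06]
1.2 0.0799 0.1559 [0.05, 0.12, 0.09, -0.02, -0.52, 0.17]
0.9 0.068 0.1569 [0.05, 0.12, 0.09, -0.04, -0.81, 0.2]
0.6 0.0563 0.1544 [0.05, 0.12, 0.09, -0.06, -1.11, 0.14]
0.3 0.0459 0.1486 [0.05, 0.12, 0.09, -0.08, -1.37, -0.01]
0 0.0376 0.1399 [0.05, 0.12, 0.09, -0.1, -1.57, -0.23]
```

Emit:
drive_tool([
  [0,0,0,0,0,0,0.2],
  [0,0,0,0,-0.15,0.05,0.2],
  [0,0,0,0,-0.35,0.15,0.2],
  [0,0,0,0,-0.55,0.2,0.2],
  [0,0,0,0,-0.75,0.25,0.2],
])

```text
clock: 11.95
position: [0.5311, 0.0853, 0.1464]
ee_rot: [0.092, 2.433, -0.039]
force: [0.3, 0.1, -1.0]
width: 0.202
gripper_force: 0.1
```

Emit:
drive_tool([
  [0,0,0,0,-0.2,0,0.2],
  [0,0,0,0,-0.4,-0.1,0.2],
  [0,0,0,0,-0.6,-0.2,0.2],
  [0,0,0,0,-0.8,-0.4,0.2],
  [0,0,0,0,-0.9,-0.5,0.2],
])

```text
clock: 12.45
position: [0.5307, 0.0482, 0.1254]
ee_rot: [0.093, 2.434, -0.041]
force: [0.6, -0.5, -0.1]
width: 0.2
gripper_force: 0.0
```

```bash
python3 - <<'E'
from h import *;from cell import arm
s=arm.observe()
print(s["position"],loc(s["position"]),s["force"],s["width"])
E
```

```text
[0.53066629 0.04818075 0.12539396] [-0.07168709  0.03371396  0.12539396] [ 0.56565555 -0.47219689 -0.07990265] 0.20017678785158782
```

Now I'll open, back out and check.

Emit:
drive_tool([
  [0,0,0,0,0,0,0.4],
  [0,0,0,0,0.05,0,0.4],
  [0,0,0,-0.6,0.1,0.7,0.4],
  [0,0,0,-1.3,0.15,1.5,0.4],
  [0,0,0,-2.0,0.2,2.4,0.4],
])

```text
clock: 12.95
position: [0.4952, 0.0544, 0.1864]
ee_rot: [0.094, 2.406, -0.05]
force: [1.1, -0.2, 0.1]
width: 0.399
gripper_force: 0.0
```

Emit:
drive_tool([
  [0,0,0,-0.6,0,1,0.4],
  [0,0,0,-1.2,0,2,0.4],
  [0,0,0,-1.2,0,2,0.4],
  [0,0,0,-1.2,0,2,0.4],
])

```text
clock: 13.35
position: [0.4467, 0.0548, 0.2678]
ee_rot: [0.095, 2.406, -0.045]
force: [0.8, -0.1, -0.4]
width: 0.398
gripper_force: 0.0
```

```bash
python3 - <<'E'
from h import *;from cell import arm
import pickle
s=arm.observe()
print(s["position"],loc(s["position"]),s["force"])
i=arm.get_image("side");t=arm.get_image("top")
d=pickle.load(open("d0.pkl","rb"))
a=[cv2.resize(x["pixels"][200:270,290:370],None,fx=4.8,fy=4.8) for x in(d["side"],i)]
b=cv2.resize(i["pixels"][150:300,210:370],None,fx=2,fy=2)
cv2.imwrite("pics/s6.png",np.hstack(a)[:,:,::-1])
g0=cv2.cvtColor(d["side"]["pixels"],6)[225:250,336:356].astype(float)
g1=cv2.cvtColor(i["pixels"],6)[225:250,336:356].astype(float)
print(cv2.phaseCorrelate(g0,g1))
E
```

```text
[0.44669394 0.0547652  0.26777531] [-0.15591467  0.03436596  0.26777531] [ 0.78392611 -0.09422259 -0.41186245]
((0.013490126956236637, 0.4207714817056516), 1.0115469178788123)
```

View pics/s6.png

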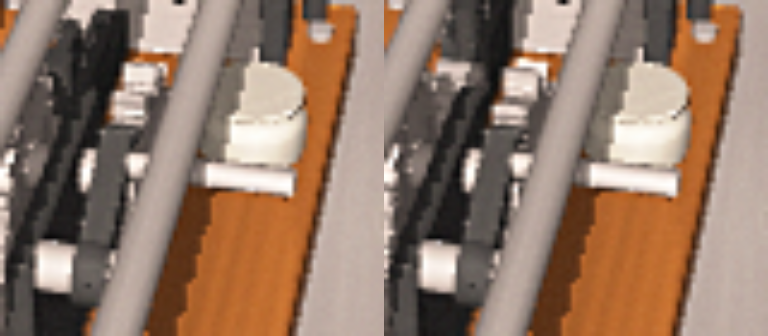

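The pin is back where it started, within 0.4 px and on the seated side, and nothing else has moved. I'll check that the crank handle hasn't shifted and hand in.

```bash
python3 - <<'E'
from h import *;from cell import arm
import pickle
i=arm.get_image("side");d=pickle.load(open("d1.pkl","rb"))
def c(im):
    m=cv2.inRange(cv2.cvtColor(im["pixels"],cv2.COLOR_RGB2HSV),(15,100,100),(28,255,255))[215:240,215:265]
    return np.argwhere(m).mean(0)[::-1]+[215,215]
a,b=c(d),c(i);g=np.deg2rad(40)
print(a,b,proj(i,[wor((.093,.07*np.cos(g+k),.105+.07*np.sin(g+k))) for k in(0,.06)]))
if np.linalg.norm(a-b)<1.5: print(arm.sign_off())
E
```

```text
[240.21145374 226.28634361] [239.7756654  225.76425856] [[240.07352735 225.25226525]
 [240.431583   222.81115212]]
the job is handed in; nothing more can be done
None
```

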